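# Start the clamping screw of a clay extruder die and hold it started

## Robot

A 6-joint arm with a two-finger parallel gripper is mounted at the origin on the work surface. World frame = base frame: x ahead of the robot, y to its left, z up, the work surface at z = 0. Lengths are in m, angles in degrees, forces in N, time in s.
With the tool pointing down it reaches from about 0.375 to 0.9 m from the base axis. Payload 3.1 kg.
Tool frame: the origin (TCP) lies on the centre line of the jaws, within the pads' length; the fingertips stand 8 mm ahead of it and the grasp point (between the pads) lies 11 mm behind it (bot.tip_extent is the distance from the TCP to the fingertips, in m); z points along the fingers, y is the line along which they close (so a half turn about z gives the same grasp; the last joint's range is limited). The gripper opens to 87 mm and grips with 3 to 60 N. Pads are 19 mm wide; open, the fingers measure 117 mm over their backs; the gripper's body (75 mm by 190 mm) begins 51 mm behind the grasp point.
Start: joints at [-77.894, 30.224, 82.088, -0, 67.689, -10.227], TCP at [0.238, -0.578, 0.231] pointing down, gripper open.
Joint ranges: [-176.69, 176.69], [-43.24, 126.21], [12.49, 139.97], [-82, 262], [0, 151.66], [-163.58, 163.58]. Speed limits (degrees/s): [159.86, 159.86, 180, 180, 180, 180].

## Interface

Orientations are given as a 3x3 rotation matrix whose columns are the frame's x, y, z axes.
In Python, from rig import bot, vision, workorder gives the robot as it stands.
- The arm moves only by the shell command python3 -m handwheel 'ROWS'. ROWS is JSON, a list of rows, each an object with "delta_rot": the turn, a rotation vector about the tool's x, y, z in rad, a list of three; "xyz": the shift along the tool's x, y, z in mm, a list of three; "hand": the closure, from -1 (fully open) to 1 (shut). A call has exactly 5 rows; each row is the pose to reach, as a shift and turn from the pose commanded when the call began, along the tool's axes at that moment; what a row does not reach only later rows make up. A row lasts 1/8 s, in which the tool goes at most 62.5 mm and 10.7 degrees, less where a joint would pass 70% of its speed; a pose out of reach is approached as far as the arm can. A call with a gripper value outside its range is refused whole. The fingers move at their own pace and stop on an object; the grip force is fixed at half the most. Time passes only in rows, so rows that repeat a pose let the fingers close, or fill a call up. It gives the time, the measured TCP pose, the force, the opening and the grip force at its end, in the units of the state.
- bot.read_state(): the state, without advancing time (a new reading comes with each control period).
- vision.capture(name): name is "scene" or "top" or "wrist"; returns the picture (384x512x3 uint8, red, green, blue); there is no depth.
- vision.camera_model(name): a dict with "camera_matrix" (3x3 intrinsics, pixels), "camera_from_world" (4x4, takes a point from world to camera coordinates). Camera axes: x right, y up, looking along -z (the intrinsics and any distortion apply to the point x, -y, -z); pixel columns grow to the right and rows downward; lengths in m; the calibration is good to about 2 mm. The wrist camera is an equidistant fisheye: a pixel r from the principal point sees the ray r / f radians off the axis. A picture is of the moment at which its call begins: read the wrist's pose just before it. camera_model takes no time and is no camera call; for the wrist camera it gives the pose at the moment of the call.
- workorder.hand_in(): hands the job in; it is judged then, once.
The state is a dict: "time_s": time; "joint_positions": joint angles; "qvel": joint speeds; "tau": joint torques, N m; "position": TCP position; "tcp_rot": TCP orientation; "force": force on the tool from outside, world axes, zero at the start; "moment": the same for the moment, N m; "opening": opening from 0.0 (shut) to 1.0 (fully open); "grasp_force": force on a finger pad.
Only numpy, scipy, OpenCV 4.12 (cv2) and the standard library are available. Lean on these libraries where they do the work, as an engineer would, in place of code of your own. Each camera call takes 0.05 s, during which the arm holds its last target. There are 200 camera calls.

## Task

The bead die of this clay extruder is being changed, and its first red T-handled clamping screw stands in its hole with its tip resting on the mouth of the thread. Start it without crossing the thread: bearing down no more than lightly, turn it backward (anticlockwise seen from above) until you feel it drop into the start of the thread, then from that point one full turn forward (clockwise). Finish while still gripping the handle, without letting go, so that the screw is held just started while I line up the other two holes, and leave the other things on the bench where they are.

Things in the scene. Friction and masses are not known exactly. Their poses are not given: they have to be found in the camera images.
- extruder: upright clay extruder barrel fixed to the bench, die end up: steel tube 89 mm across on a blue foot 132 mm across; on top an aluminium clamp ring 110 mm across, its flat top 140 mm above the bench, with three round ears 39 mm across on a circle of 66 mm radius. The red screw stands in the ear on this frame's +x side; the other two have empty holes. Origin: middle of the underside; z up
- handle_mid (a point): middle of the red T-handle's flat-sided grip bar, on the screw's axis, about 195 mm above the bench at the start. The bar is 62 mm long (along this point's own x axis), 14 mm thick, 24 mm high; z up. Under it a neck 13 mm thick, then a collar 27 mm across whose top is 30 mm below this point, and the threaded stud. The screw (0.25 kg) always stands upright, and turns and slides freely in its hole
- screw_turn (a joint): rotation of the screw in rad, counted over several turns; grows as it is turned forward (clockwise seen from above). The value at the start varies; the drop comes within half a turn backward. The screw sinks by its own weight but cannot drop while the fingers clamp the bar, and clamping can drag it down hard; turned with the fingers standing loosely at both sides of the bar it is free to drop
- screw_drop (a joint): how far the screw has sunk, in m, grows downward. Single thread, 5 mm a turn. Undropped it reads about 0.0005 to 0.0025; turning backward raises it slowly towards 0, then it drops at once to about 0.005. From there each full turn forward takes it 5 mm further down; fully home is 0.020. Turned still further backward after the drop it climbs again
- glaze_tub: clear round plastic tub of brown glaze with a blue brush, 116 mm across, 90 mm high, loose; origin: middle of the underside; leave alone
- green_cup: green plastic cup, 76 mm across, 105 mm high, loose; origin: middle of the underside; leave alone
- stain_jar: small closed jar with orange cap and blue label, 60 mm across, 75 mm high, loose; origin: middle of the underside; leave alone
- screw_tray: shallow steel tray 130 by 150 by 18 mm with the two other red screws, fixed; origin: middle of the underside; leave alone

How it is judged:
By the outcome, as a careful person would: the job done as asked, in the order asked, and still so for the second after the job is handed in, while the arm keeps its last pose, push and grip.
It also fails if it takes over 72 s, if anything falls off the work surface, if the arm or the gripper's body presses on something with over 40 N, if the wrist force passes 120 N, or if a joint passes its speed limit or range.

## Working session

There is one attempt and no reset: what is moved stays moved. The work goes in short steps, Python scripts to look and compute and a shell command to move; the robot and the scene stay as the last step left them, time stands still between calls to the robot, and variables do not carry over. Pictures are saved under pics/ and viewed, at most 10 in all, crops included, and the job is handed in when it is done.

```bash
ls; mkdir -p pics
python3 - <<'E'
from rig import bot, vision
import cv2,numpy as np
for n in("scene","top"):
    cv2.imwrite(f"pics/{n}0.png",vision.capture(n)[:,:,::-1])
a=[cv2.imread(f"pics/{n}0.png") for n in("scene","top")]
cv2.imwrite("pics/both0.png",cv2.resize(np.vstack(a),None,fx=.78,fy=.78))
print(bot.read_state())
E
```

```text
pics
{'time_s': 0.1, 'joint_positions': array([-7.78927874e+01,  3.02738544e+01,  8.21477117e+01, -1.86659218e-04,
        6.76896542e+01, -1.02272095e+01]), 'qvel': array([ 0.02371018, -0.13026536, -0.07473099, -0.04734679,  0.04982387,
        0.06772432]), 'tau': array([-5.93590503e-04, -4.40985203e+01, -1.77150840e+01,  6.35881629e-02,
        5.34209178e-02, -4.31970329e-05]), 'position': array([ 0.23739997, -0.57747395,  0.22967457]), 'tcp_rot': array([[ 9.24981182e-01,  3.80012691e-01, -4.10088980e-04],
       [ 3.80012759e-01, -9.24979299e-01,  1.89735024e-03],
       [ 3.41693353e-04, -1.91085231e-03, -9.99998116e-01]]), 'force': array([ 0.92639806,  0.4353773 , -0.2285976 ]), 'moment': array([-0.0046612 ,  0.01519153,  0.01380512]), 'grasp_force': 0.0, 'opening': 1.0002139064281643}
```

View pics/both0.png

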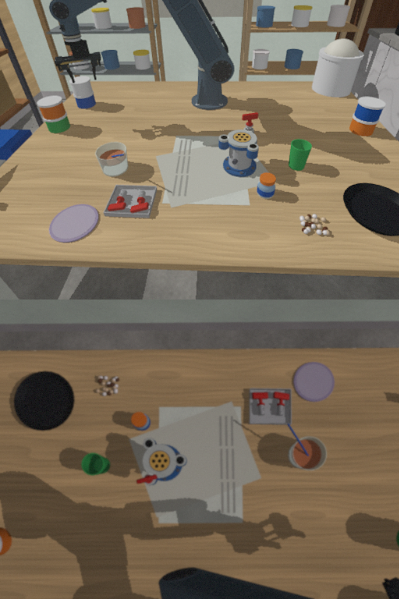

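The two views show the extruder mid-table, with its red T-handle at about (249,120) in the scene half and (147,479) in the top half (scale 0.78). Next: triangulate the handle by colour.

```bash
cat > h.py <<'E'
import numpy as np,cv2
from rig import bot,vision
def ray(m,u,v,fish=False):
    K=np.array(m["camera_matrix"]);T=np.array(m["camera_from_world"])
    x=(u-K[0,2])/K[0,0];y=(v-K[1,2])/K[1,1]
    if fish:
        r=np.hypot(x,y);s=np.sin(r)/r if r>1e-9 else 1;d=np.array([x*s,-y*s,-np.cos(r)])
    else: d=np.array([x,-y,-1.])
    R=T[:3,:3];return -R.T@T[:3,3],R.T@d
def plane(m,u,v,z,fish=False):
    c,d=ray(m,u,v,fish);return c+d*(z-c[2])/d[2]
def red(im):
    h=cv2.cvtColor(im,cv2.COLOR_RGB2HSV)
    return (((h[...,0]<5)|(h[...,0]>174))&(h[...,1]>170)&(h[...,2]>70)).astype(np.uint8)
def blobs(mask,amin=15):
    n,l,s,c=cv2.connectedComponentsWithStats(mask)
    return [(s[i].tolist(),c[i].round(1).tolist(),i) for i in range(1,n) if s[i,4]>=amin],l
E
python3 - <<'E'
from h import *
for n in("scene","top"):
    im=cv2.imread(f"pics/{n}0.png")[:,:,::-1].copy();m=vision.camera_model(n)
    b,l=blobs(red(im))
    for s,c,i in b:
        p=np.argwhere(l==i)[:,::-1].astype(np.float32)
        print(n,s,c,plane(m,*c,0.195).round(3),cv2.minAreaRect(p))
    print(ray(m,256,192)[0])
im=cv2.imread("pics/top0.png");cv2.imwrite("pics/topc.png",cv2.resize(im[150:270,120:290],None,fx=4,fy=4,interpolation=2))
E
```

```text
scene [311, 145, 20, 16, 166] [319.9, 150.6] [0.524 0.16  0.195] ((320.5, 152.5), (15.0, 19.0), 90.0)
scene [138, 252, 23, 18, 201] [150.1, 262.2] [ 0.964 -0.213  0.195] ((150.44715881347656, 263.2150573730469), (14.435935020446777, 23.4660701751709), 47.48955154418945)
scene [168, 253, 22, 19, 208] [178.5, 263.5] [ 0.966 -0.157  0.195] ((178.83999633789062, 264.8800048828125), (16.000003814697266, 22.800004959106445), 36.86989212036133)
[1.41676713 0.02157849 0.70550585]
top [351, 119, 19, 16, 147] [360.3, 124.2] [ 0.769 -0.253  0.195] ((359.7398681640625, 126.69075012207031), (18.3989200592041, 13.761175155639648), 8.746162414550781)
top [324, 120, 19, 14, 145] [332.9, 123.7] [ 0.771 -0.187  0.195] ((333.0, 126.5), (13.0, 18.0), 90.0)
top [176, 226, 25, 9, 121] [187.8, 230.2] [0.517 0.161 0.195] ((188.0, 230.0), (24.0, 8.0), 0.0)
[ 0.51700767 -0.00776412  1.22352838]
```

View pics/topc.png

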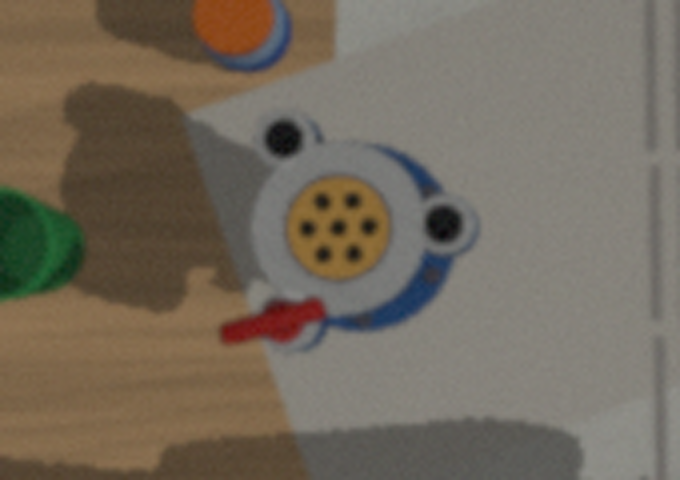

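The top crop shows the bar from about (222,334) to (325,308), centred in the +x ear; both cameras agree on roughly (0.517, 0.160). I'll move above it.

```bash
python3 -m handwheel '[{"delta_rot":[0,0,0],"xyz":[36,-38,-10],"hand":-1},{"delta_rot":[0,0,0],"xyz":[72,-77,-20],"hand":-1},{"delta_rot":[0,0,0],"xyz":[108,-115,-30],"hand":-1},{"delta_rot":[0,0,0],"xyz":[144,-153,-35],"hand":-1},{"delta_rot":[0,0,0],"xyz":[180,-192,-35],"hand":-1}]'
python3 -m handwheel '[{"delta_rot":[0,0,0],"xyz":[36,-38,0],"hand":-1},{"delta_rot":[0,0,0],"xyz":[72,-77,0],"hand":-1},{"delta_rot":[0,0,0],"xyz":[108,-115,0],"hand":-1},{"delta_rot":[0,0,0],"xyz":[144,-153,0],"hand":-1},{"delta_rot":[0,0,0],"xyz":[180,-192,0],"hand":-1}]'
python3 -m handwheel '[{"delta_rot":[0,0,-0.17],"xyz":[36,-38,0],"hand":-1},{"delta_rot":[0,0,-0.34],"xyz":[72,-77,0],"hand":-1},{"delta_rot":[0,0,-0.51],"xyz":[108,-115,0],"hand":-1},{"delta_rot":[0,0,-0.68],"xyz":[144,-153,0],"hand":-1},{"delta_rot":[0,0,-0.85],"xyz":[179,-191,0],"hand":-1}]'
python3 -m handwheel '[{"delta_rot":[0,0,-0.15],"xyz":[0,0,0],"hand":-1},{"delta_rot":[0,0,-0.3],"xyz":[0,0,0],"hand":-1},{"delta_rot":[0,0,-0.45],"xyz":[0,0,0],"hand":-1},{"delta_rot":[0,0,-0.58],"xyz":[0,0,0],"hand":-1},{"delta_rot":[0,0,-0.58],"xyz":[0,0,0],"hand":-1}]'
python3 - <<'E'
from h import *
s=bot.read_state();m=vision.camera_model("wrist");im=vision.capture("wrist")
cv2.imwrite("pics/w1.png",im[:,:,::-1]);np.save("w1.npy",m)
print(s["time_s"],s["position"],s["tcp_rot"].round(3),s["joint_positions"].round(1));print(m)
for a,c,i in blobs(red(im))[0]: print(a,c,plane(m,*c,.207,True))
E
```

```text
time_s: 0.72
position: [0.3315, -0.3306, 0.2658]
tcp_rot: [[0.925, 0.38, 0.001], [0.38, -0.925, -0.001], [0.0, 0.001, -1.0]]
force: [0.6, -0.2, -0.6]
opening: 1.003
grasp_force: 0.0
time_s: 1.35
position: [0.4249, -0.0845, 0.2655]
tcp_rot: [[0.925, 0.38, 0.0], [0.38, -0.925, -0.0], [0.0, 0.0, -1.0]]
force: [0.0, -0.3, 0.1]
opening: 0.995
grasp_force: 0.0
time_s: 1.98
position: [0.5178, 0.1604, 0.2652]
tcp_rot: [[0.319, 0.948, -0.001], [0.948, -0.319, -0.0], [-0.0, -0.0, -1.0]]
force: [0.1, 0.3, 0.6]
opening: 0.995
grasp_force: 0.0
time_s: 2.6
position: [0.5172, 0.1586, 0.2652]
tcp_rot: [[-0.245, 0.97, -0.001], [0.97, 0.245, -0.0], [0.0, -0.001, -1.0]]
force: [-0.4, -0.1, 0.2]
opening: 0.998
grasp_force: 0.0
2.6 [0.51723803 0.15860601 0.26516398] [[-0.245  0.97  -0.001]
 [ 0.97   0.245 -0.   ]
 [ 0.    -0.001 -1.   ]] [ 5.2 21.4 91.8  0.  66.9 -9. ]
{'camera_matrix': array([[297.31863964,   0.        , 259.71537001],
       [  0.        , 297.31863964, 194.86258613],
       [  0.        ,   0.        ,   1.        ]]), 'camera_from_world': array([[ 9.69868857e-01,  2.43627227e-01,  4.17347360e-04,
        -5.41110832e-01],
       [-2.33467774e-01,  9.29911355e-01, -2.84178942e-01,
         1.76006362e-02],
       [-6.96218236e-02,  2.75518868e-01,  9.58771169e-01,
        -4.31267393e-01],
       [ 0.00000000e+00,  0.00000000e+00,  0.00000000e+00,
         1.00000000e+00]])}
[247, 167, 27, 78, 1339] [259.9, 203.9] [0.51611974 0.16662504 0.207     ]
[350, 368, 13, 7, 69] [356.4, 371.0] [0.66847532 0.0013098  0.207     ]
```

View pics/w1.png

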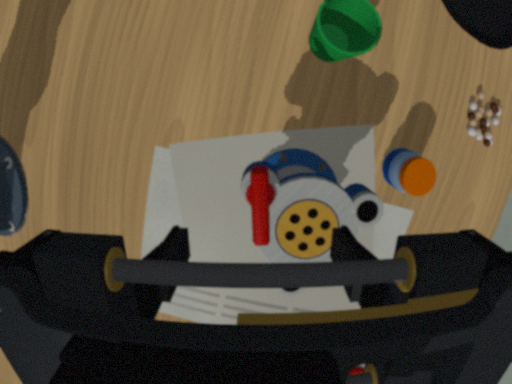

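The wrist view shows the bar from (258,168) to (261,245), nearly along the tool's x; fingers clear. Check its width/centre by rays.

Run:
```python
from h import *
im=cv2.imread("pics/w1.png")[:,:,::-1].copy();m=np.load("w1.npy",allow_pickle=True).item()
k=red(im);k[300:]=0
for v in list(range(164,250,6))+[243,244,245,246]:
    c=np.flatnonzero(k[v])
    if len(c): print(v,c[0],c[-1],plane(m,c.mean(),v,.207,True).round(4)[:2], im[v,int(c.mean())])
c=plane(m,308,228,.14,True);print("ring",c)
a,b=plane(m,260,168,.207,True),plane(m,261,246,.207,True);print(np.linalg.norm(a-b))
cv2.imwrite("pics/w1c.png",cv2.resize(im[150:260,200:330,::-1],None,fx=5,fy=5))
```

```text
170 253 265 [0.5092 0.1916] [83 20 21]
176 251 267 [0.5103 0.1872] [126  18  16]
182 252 267 [0.5117 0.183 ] [130  13   9]
188 249 272 [0.5135 0.1787] [126  12   0]
194 247 273 [0.5143 0.1741] [132  23  16]
200 248 271 [0.5151 0.1695] [131   4   5]
206 252 267 [0.5162 0.1649] [134  21  21]
212 253 267 [0.5178 0.1604] [135  15  15]
218 253 267 [0.519  0.1557] [133  12  10]
224 253 267 [0.5202 0.1509] [136  12  17]
230 254 268 [0.5221 0.1462] [135  21  16]
236 254 268 [0.5234 0.1412] [139  28  28]
242 255 267 [0.5247 0.1362] [138  25  19]
243 255 266 [0.5245 0.1353] [141  29  27]
244 257 265 [0.5251 0.1345] [141  48  44]
ring [0.57575967 0.13188491 0.14      ]
0.06250560624026702
```

View pics/w1c.png

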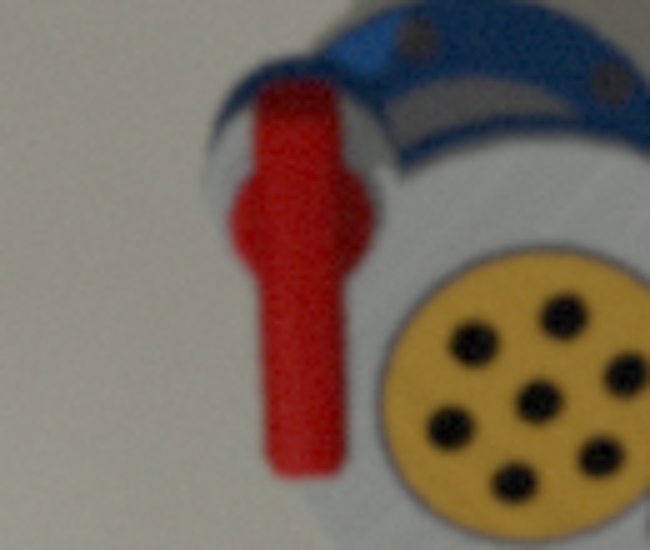

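The crop shows bar top face from row 173 to 246 plus collar behind; both put the axis at (0.5175, 0.162), bar within ~2° of the tool's x. Descend, half-close to ~19 mm, and look.

```bash
python3 -m handwheel '[{"delta_rot":[0,0,0],"xyz":[3,1,15],"hand":-1},{"delta_rot":[0,0,0],"xyz":[3,1,35],"hand":-1},{"delta_rot":[0,0,0],"xyz":[3,1,55],"hand":-1},{"delta_rot":[0,0,0],"xyz":[3,1,75],"hand":-1},{"delta_rot":[0,0,0],"xyz":[3,1,85],"hand":-1}]'
python3 -m handwheel '[{"delta_rot":[0,0,0],"xyz":[0,0,0],"hand":0.2},{"delta_rot":[0,0,0],"xyz":[0,0,0],"hand":0.4},{"delta_rot":[0,0,0],"xyz":[0,0,0],"hand":0.56},{"delta_rot":[0,0,0],"xyz":[0,0,0],"hand":0.56},{"delta_rot":[0,0,0],"xyz":[0,0,0],"hand":0.56}]'
python3 - <<'E'
from h import *
s=bot.read_state()
a=[vision.capture(n) for n in("wrist","scene")]
cv2.imwrite("pics/w2.png",a[0][:,:,::-1]);cv2.imwrite("pics/s2.png",a[1][:,:,::-1])
cv2.imwrite("pics/b2.png",np.hstack([a[0][:300,60:460,::-1],cv2.resize(a[1][100:200,260:380,::-1],(360,300))]))
for i in a: print(blobs(red(i))[0])
print(s["joint_positions"].round(1),s["time_s"])
E
```

```text
time_s: 3.28
position: [0.5167, 0.1617, 0.1786]
tcp_rot: [[-0.246, 0.969, -0.003], [0.969, 0.246, -0.0], [0.001, -0.003, -1.0]]
force: [-0.7, 0.2, 0.2]
opening: 0.998
grasp_force: 0.0
time_s: 3.9
position: [0.518, 0.1618, 0.1809]
tcp_rot: [[-0.246, 0.969, 0.001], [0.969, 0.246, 0.0], [-0.0, 0.001, -1.0]]
force: [0.3, -0.2, -0.2]
opening: 0.517
grasp_force: 0.0
[([238, 203, 40, 60, 1726], [257.0, 233.6], 1), ([247, 288, 23, 25, 556], [258.1, 299.8], 2)]
[([311, 146, 9, 9, 62], [315.0, 149.6], 1), ([138, 252, 23, 18, 197], [150.2, 262.2], 3), ([168, 253, 22, 19, 212], [178.7, 263.5], 4)]
[ 5.5 27.7 96.9 -0.  55.3 -8.7] 3.9
```

View pics/b2.png

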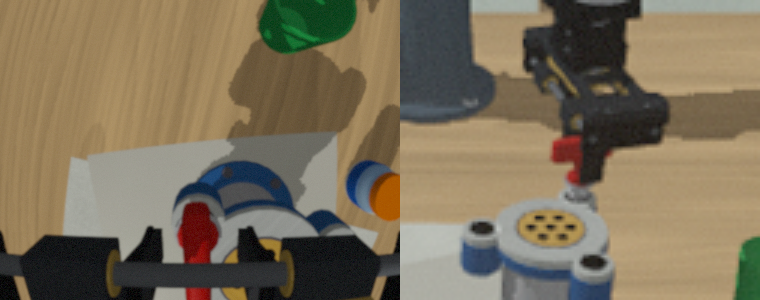

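The wrist view shows the bar between the fingers (end at about (257,203)), the scene view the handle under the gripper, fingers still closing. Finish closing, then start turning backward with a measurement after each step.

```bash
cat > meas.py <<'E'
from h import *
import sys
s=bot.read_state();m=vision.camera_model("wrist");im=vision.capture("wrist");sc=vision.capture("scene")
cv2.imwrite("pics/last_w.png",im[:,:,::-1]);cv2.imwrite("pics/last_s.png",sc[:,:,::-1])
k=red(im);k[330:]=0;k[:,:200]=0;k[:,330:]=0
B=[b for b in blobs(k,60)[0]];S=[b for b in blobs(red(sc),10)[0] if 290<b[1][0]<345 and b[1][1]<190]
R=s["tcp_rot"];yaw=np.degrees(np.arctan2(R[1,0],R[0,0]))
r=np.flatnonzero(k.any(1));near=[np.flatnonzero(k[v]).mean() for v in range(r[-1]-12,r[-1]-3) if k[v].any()]
p=plane(m,np.mean(near),r[-1]-8,.206,True)[:2]-[.5175,.162]
bar=np.degrees(np.arctan2(-p[1],-p[0]))
print("t%.2f yaw%.1f bar-yaw%.1f far%d near%d"%(s["time_s"],yaw,(bar-yaw+180)%360-180,r[0],r[-1]),[(b[0],b[1]) for b in B],"SC",[(b[0][1],b[0][3],b[0][4],b[1]) for b in S],"F",s["force"].round(1),"M",s["moment"].round(2),"j6",s["joint_positions"][5].round(1),"op",round(s["opening"]*87,1),"pos",s["position"].round(4))
E
python3 -m handwheel '[{"delta_rot":[0,0,0],"xyz":[0,0,0],"hand":0.56},{"delta_rot":[0,0,0],"xyz":[0,0,0],"hand":0.56},{"delta_rot":[0,0,0],"xyz":[0,0,0],"hand":0.56},{"delta_rot":[0,0,0],"xyz":[0,0,0],"hand":0.56},{"delta_rot":[0,0,0],"xyz":[0,0,0],"hand":0.56}]' >/dev/null; python3 meas.py
python3 -m handwheel '[{"delta_rot":[0,0,-0.07],"xyz":[0,0,0],"hand":0.56},{"delta_rot":[0,0,-0.14],"xyz":[0,0,0],"hand":0.56},{"delta_rot":[0,0,-0.21],"xyz":[0,0,0],"hand":0.56},{"delta_rot":[0,0,-0.28],"xyz":[0,0,0],"hand":0.56},{"delta_rot":[0,0,-0.28],"xyz":[0,0,0],"hand":0.56}]' >/dev/null; python3 meas.py
```

```text
t4.62 yaw104.3 bar-yaw0.2 far203 near312 [([241, 203, 35, 60, 1658], [257.6, 233.6]), ([247, 288, 23, 25, 552], [258.1, 299.7])] SC [(145, 9, 59, [314.7, 149.5]), (157, 4, 15, [318.3, 158.8])] F [ 0.2  0.  -0.4] M [ 0.01 -0.13  0.03] j6 -8.7 op 19.3 pos [0.5178 0.1618 0.1805]
t5.35 yaw120.3 bar-yaw-15.5 far204 near312 [([243, 204, 43, 59, 1884], [264.2, 234.4]), ([237, 288, 29, 25, 558], [250.2, 299.5])] SC [(145, 9, 64, [315.5, 149.3]), (155, 6, 18, [318.3, 158.5])] F [-1.4  0.5  0.6] M [ 0.01  0.19 -0.02] j6 -24.7 op 18.9 pos [0.5169 0.1618 0.1803]
```

```bash
python3 -m handwheel '[{"delta_rot":[0,0,-0.07],"xyz":[0,0,0],"hand":0.56},{"delta_rot":[0,0,-0.14],"xyz":[0,0,0],"hand":0.56},{"delta_rot":[0,0,-0.21],"xyz":[0,0,0],"hand":0.56},{"delta_rot":[0,0,-0.28],"xyz":[0,0,0],"hand":0.56},{"delta_rot":[0,0,-0.28],"xyz":[0,0,0],"hand":0.56}]' >/dev/null; python3 meas.py
python3 -m handwheel '[{"delta_rot":[0,0,-0.07],"xyz":[0,0,0],"hand":0.56},{"delta_rot":[0,0,-0.14],"xyz":[0,0,0],"hand":0.56},{"delta_rot":[0,0,-0.21],"xyz":[0,0,0],"hand":0.56},{"delta_rot":[0,0,-0.28],"xyz":[0,0,0],"hand":0.56},{"delta_rot":[0,0,-0.28],"xyz":[0,0,0],"hand":0.56}]' >/dev/null; python3 meas.py
```

```text
t6.08 yaw136.3 bar-yaw-15.6 far204 near312 [([242, 204, 44, 59, 1874], [264.1, 234.1]), ([237, 288, 28, 25, 550], [250.1, 299.8])] SC [(145, 16, 94, [317.1, 152.2])] F [-2.7  0.7  0.4] M [ 0.06  0.32 -0.01] j6 -40.7 op 19.1 pos [0.5169 0.1617 0.1804]
t6.80 yaw152.3 bar-yaw-13.5 far202 near312 [([240, 202, 41, 61, 1817], [261.8, 233.0]), ([237, 288, 29, 25, 536], [250.9, 300.0])] SC [(144, 17, 94, [318.1, 152.9])] F [-1.4 -0.2  0.1] M [-0.08  0.2  -0.04] j6 -56.8 op 19.2 pos [0.5179 0.1616 0.1805]
```

```bash
python3 -m handwheel '[{"delta_rot":[0,0,-0.07],"xyz":[0,0,0],"hand":0.56},{"delta_rot":[0,0,-0.14],"xyz":[0,0,0],"hand":0.56},{"delta_rot":[0,0,-0.21],"xyz":[0,0,0],"hand":0.56},{"delta_rot":[0,0,-0.28],"xyz":[0,0,0],"hand":0.56},{"delta_rot":[0,0,-0.28],"xyz":[0,0,0],"hand":0.56}]' >/dev/null; python3 meas.py
```

```text
t7.53 yaw168.3 bar-yaw-12.3 far197 near308 [([240, 197, 39, 66, 1858], [260.3, 229.7]), ([240, 289, 25, 20, 382], [251.9, 297.3])] SC [(143, 20, 82, [319.5, 153.1])] F [-0.2 -1.  -0.4] M [-0.   -0.14 -0.06] j6 -72.8 op 19.3 pos [0.5191 0.1617 0.1808]
```

```bash
python3 -m handwheel '[{"delta_rot":[0,0,-0.07],"xyz":[0,0,0],"hand":0.56},{"delta_rot":[0,0,-0.14],"xyz":[0,0,0],"hand":0.56},{"delta_rot":[0,0,-0.21],"xyz":[0,0,0],"hand":0.56},{"delta_rot":[0,0,-0.28],"xyz":[0,0,0],"hand":0.56},{"delta_rot":[0,0,-0.28],"xyz":[0,0,0],"hand":0.56}]' >/dev/null; python3 meas.py
```

```text
t8.25 yaw-175.6 bar-yaw-17.3 far199 near308 [([241, 199, 45, 64, 1972], [263.8, 230.7]), ([240, 289, 24, 20, 356], [250.7, 297.4])] SC [(143, 19, 68, [319.7, 152.7])] F [-1.1 -2.5  1.1] M [-0.34  0.06 -0.06] j6 -88.8 op 18.8 pos [0.518  0.1613 0.1808]
```

Far and near edges both moved by −4 to −5 px at yaw 168, which looks like the drop; I'll check visually against the earlier picture.

Run:
```python
import cv2,numpy as np
f=lambda n,a,b,c,d:cv2.resize(cv2.imread(n)[a:b,c:d],(390,290),interpolation=2)
cv2.imwrite("pics/cmp.png",np.vstack([np.hstack([f("pics/s2.png",125,185,280,360),f("pics/last_s.png",125,185,280,360)]),np.hstack([f("pics/w2.png",180,330,160,360),f("pics/last_w.png",180,330,160,360)])]))
```

```text
(no output)
```

View pics/cmp.png

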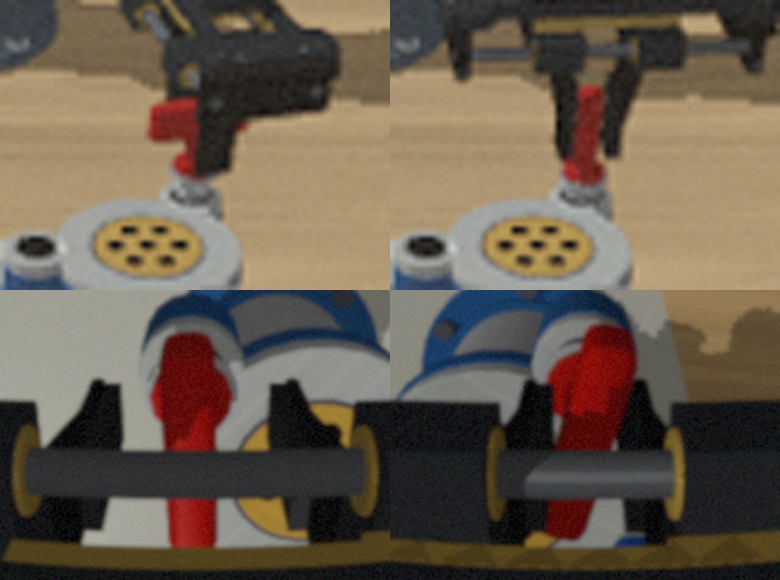

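The pictures agree: the collar's lower edge is 2 px lower in the scene (161→163) and the wrist edges shifted, so the screw dropped with the bar between 139° and 156° (estimate 147°). The target is bar ≈ −213° (clamped yaw −33°, j6 ≈ 129). Turn forward about 240° first.

```bash
python3 -m handwheel '[{"delta_rot":[0,0,0.14],"xyz":[0,0,0],"hand":0.56},{"delta_rot":[0,0,0.28],"xyz":[0,0,0],"hand":0.56},{"delta_rot":[0,0,0.42],"xyz":[0,0,0],"hand":0.56},{"delta_rot":[0,0,0.56],"xyz":[0,0,0],"hand":0.56},{"delta_rot":[0,0,0.7],"xyz":[0,0,0],"hand":0.56}]' >/dev/null; python3 meas.py
python3 -m handwheel '[{"delta_rot":[0,0,0.14],"xyz":[0,0,0],"hand":0.56},{"delta_rot":[0,0,0.28],"xyz":[0,0,0],"hand":0.56},{"delta_rot":[0,0,0.42],"xyz":[0,0,0],"hand":0.56},{"delta_rot":[0,0,0.56],"xyz":[0,0,0],"hand":0.56},{"delta_rot":[0,0,0.7],"xyz":[0,0,0],"hand":0.56}]' >/dev/null; python3 meas.py
```

```text
t8.97 yaw144.1 bar-yaw7.9 far199 near309 [([236, 199, 41, 64, 1947], [254.6, 231.0]), ([249, 288, 27, 22, 458], [262.7, 297.3])] SC [(144, 19, 87, [318.5, 153.9])] F [ 0.2 -1.9  0.8] M [-0.37 -0.18  0.03] j6 -48.5 op 19.1 pos [0.5186 0.1616 0.1806]
t9.70 yaw104.1 bar-yaw13.3 far201 near310 [([235, 201, 42, 63, 1911], [254.7, 232.7]), ([253, 288, 27, 23, 500], [266.6, 298.1])] SC [(147, 9, 52, [314.6, 151.2]), (157, 6, 22, [318.6, 160.1])] F [-1.4 -1.9  0.1] M [-0.34  0.04  0.04] j6 -8.6 op 19.1 pos [0.5173 0.1618 0.1803]
```

```bash
for i in 1; do python3 -m handwheel '[{"delta_rot":[0,0,0.14],"xyz":[0,0,0],"hand":0.56},{"delta_rot":[0,0,0.28],"xyz":[0,0,0],"hand":0.56},{"delta_rot":[0,0,0.42],"xyz":[0,0,0],"hand":0.56},{"delta_rot":[0,0,0.56],"xyz":[0,0,0],"hand":0.56},{"delta_rot":[0,0,0.7],"xyz":[0,0,0],"hand":0.56}]' >/dev/null; done; python3 meas.py
python3 -m handwheel '[{"delta_rot":[0,0,0.14],"xyz":[0,0,0],"hand":0.56},{"delta_rot":[0,0,0.28],"xyz":[0,0,0],"hand":0.56},{"delta_rot":[0,0,0.42],"xyz":[0,0,0],"hand":0.56},{"delta_rot":[0,0,0.56],"xyz":[0,0,0],"hand":0.56},{"delta_rot":[0,0,0.7],"xyz":[0,0,0],"hand":0.56}]' >/dev/null; python3 meas.py
python3 -m handwheel '[{"delta_rot":[0,0,0.14],"xyz":[0,0,0.5],"hand":0.56},{"delta_rot":[0,0,0.28],"xyz":[0,0,1],"hand":0.56},{"delta_rot":[0,0,0.42],"xyz":[0,0,1],"hand":0.56},{"delta_rot":[0,0,0.56],"xyz":[0,0,1],"hand":0.56},{"delta_rot":[0,0,0.7],"xyz":[0,0,1],"hand":0.56}]' >/dev/null; python3 meas.py
python3 -m handwheel '[{"delta_rot":[0,0,0.14],"xyz":[0,0,0.5],"hand":0.56},{"delta_rot":[0,0,0.28],"xyz":[0,0,1],"hand":0.56},{"delta_rot":[0,0,0.42],"xyz":[0,0,1],"hand":0.56},{"delta_rot":[0,0,0.56],"xyz":[0,0,1],"hand":0.56},{"delta_rot":[0,0,0.65],"xyz":[0,0,1],"hand":0.56}]' >/dev/null; python3 meas.py
```

```text
t10.43 yaw64.1 bar-yaw17.1 far202 near310 [([234, 202, 44, 61, 1963], [255.0, 233.4]), ([256, 288, 25, 23, 458], [269.2, 298.1])] SC [(149, 5, 17, [312.0, 150.7]), (148, 7, 39, [327.1, 151.1]), (159, 4, 19, [318.7, 160.6])] F [-1.2 -0.6 -0.5] M [-0.18  0.18  0.11] j6 31.4 op 19.2 pos [0.517  0.1621 0.1802]
t11.15 yaw24.1 bar-yaw18.8 far203 near310 [([235, 203, 44, 60, 1906], [255.6, 233.4]), ([257, 288, 25, 23, 453], [269.8, 298.0])] SC [(148, 10, 60, [323.6, 153.0]), (159, 4, 25, [319.0, 160.6])] F [-0.6 -1.4 -1.5] M [-0.15  0.08 -0.06] j6 71.4 op 18.9 pos [0.5179 0.1621 0.1804]
t11.88 yaw-15.9 bar-yaw18.7 far203 near310 [([235, 203, 45, 60, 1860], [256.0, 233.7]), ([257, 289, 26, 22, 398], [269.6, 298.5])] SC [(144, 19, 77, [320.0, 154.6])] F [ 0.9 -3.6  0.4] M [-0.41  0.02  0.04] j6 111.5 op 19.0 pos [0.5185 0.1614 0.1799]
t12.60 yaw-53.1 bar-yaw14.5 far201 near310 [([240, 201, 40, 62, 1779], [258.3, 232.2]), ([257, 289, 24, 22, 408], [268.6, 298.5])] SC [(148, 15, 80, [317.0, 155.0])] F [-0.4 -3.7  1.1] M [-0.4   0.11  0.07] j6 148.6 op 19.1 pos [0.518  0.1612 0.1789]
```

Bar at about −38°. Open, turn the tool back ~195°, and re-straddle.

```bash
O='>/dev/null'
python3 -m handwheel '[{"delta_rot":[0,0,0],"xyz":[0,0,0],"hand":-1},{"delta_rot":[0,0,0],"xyz":[0,0,0],"hand":-1},{"delta_rot":[0,0,0],"xyz":[0,0,0],"hand":-1},{"delta_rot":[0,0,0],"xyz":[0,0,1],"hand":-1},{"delta_rot":[0,0,0],"xyz":[0,0,2],"hand":-1}]' >/dev/null
python3 -m handwheel '[{"delta_rot":[0,0,0],"xyz":[0,0,0],"hand":-1},{"delta_rot":[0,0,0],"xyz":[0,0,0],"hand":-1},{"delta_rot":[0,0,0],"xyz":[0,0,0],"hand":-1},{"delta_rot":[0,0,0],"xyz":[0,0,0],"hand":-1},{"delta_rot":[0,0,0],"xyz":[0,0,0],"hand":-1}]' | grep opening
python3 meas.py
```

```text
opening: 1.003
t13.95 yaw-53.3 bar-yaw14.6 far202 near311 [([240, 202, 42, 61, 1840], [259.5, 232.8]), ([256, 289, 25, 23, 466], [268.6, 299.2])] SC [(146, 17, 131, [319.4, 153.6])] F [ 0.4 -0.5  0. ] M [0.04 0.05 0.04] j6 148.8 op 87.3 pos [0.5178 0.1618 0.1766]
```

```bash
python3 -m handwheel '[{"delta_rot":[0,0,-0.17],"xyz":[0,0,0],"hand":-1},{"delta_rot":[0,0,-0.34],"xyz":[0,0,0],"hand":-1},{"delta_rot":[0,0,-0.51],"xyz":[0,0,0],"hand":-1},{"delta_rot":[0,0,-0.68],"xyz":[0,0,0],"hand":-1},{"delta_rot":[0,0,-0.85],"xyz":[0,0,0],"hand":-1}]' | grep force
python3 -m handwheel '[{"delta_rot":[0,0,-0.17],"xyz":[0,0,0],"hand":-1},{"delta_rot":[0,0,-0.34],"xyz":[0,0,0],"hand":-1},{"delta_rot":[0,0,-0.51],"xyz":[0,0,0],"hand":-1},{"delta_rot":[0,0,-0.68],"xyz":[0,0,0],"hand":-1},{"delta_rot":[0,0,-0.85],"xyz":[0,0,0],"hand":-1}]' | grep force
python3 -m handwheel '[{"delta_rot":[0,0,-0.17],"xyz":[0,0,0],"hand":-1},{"delta_rot":[0,0,-0.34],"xyz":[0,0,0],"hand":-1},{"delta_rot":[0,0,-0.51],"xyz":[0,0,0],"hand":-1},{"delta_rot":[0,0,-0.68],"xyz":[0,0,0],"hand":-1},{"delta_rot":[0,0,-0.85],"xyz":[0,0,0],"hand":-1}]' | grep force
python3 -m handwheel '[{"delta_rot":[0,0,-0.17],"xyz":[0,0,0],"hand":-1},{"delta_rot":[0,0,-0.34],"xyz":[0,0,0],"hand":-1},{"delta_rot":[0,0,-0.51],"xyz":[0,0,0],"hand":-1},{"delta_rot":[0,0,-0.68],"xyz":[0,0,0],"hand":-1},{"delta_rot":[0,0,-0.85],"xyz":[0,0,0],"hand":-1}]' | grep force
python3 meas.py
python3 -m handwheel '[{"delta_rot":[0,0,0],"xyz":[0,0,0],"hand":0.56},{"delta_rot":[0,0,0],"xyz":[0,0,0],"hand":0.56},{"delta_rot":[0,0,0],"xyz":[0,0,0],"hand":0.56},{"delta_rot":[0,0,0],"xyz":[0,0,0],"hand":0.56},{"delta_rot":[0,0,0],"xyz":[0,0,0],"hand":0.56}]' | grep force
python3 -m handwheel '[{"delta_rot":[0,0,0],"xyz":[0,0,0],"hand":0.56},{"delta_rot":[0,0,0],"xyz":[0,0,0],"hand":0.56},{"delta_rot":[0,0,0],"xyz":[0,0,0],"hand":0.56},{"delta_rot":[0,0,0],"xyz":[0,0,0],"hand":0.56},{"delta_rot":[0,0,0],"xyz":[0,0,0],"hand":0.56}]' | grep force
python3 meas.py
```

```text
force: [-0.9, 0.1, -0.4]
grasp_force: 0.0
force: [0.2, 0.6, 0.5]
grasp_force: 0.0
force: [0.2, 1.2, 0.4]
grasp_force: 0.0
force: [0.1, 0.5, 0.4]
grasp_force: 0.0
t16.55 yaw141.8 bar-yaw-8.6 far200 near312 [([239, 200, 39, 63, 1792], [259.2, 231.6]), ([243, 288, 24, 25, 489], [254.0, 299.4])] SC [(145, 18, 122, [319.6, 153.1])] F [0.1 0.5 0.4] M [ 0.   -0.14  0.  ] j6 -46.3 op 86.8 pos [0.5178 0.1618 0.1766]
force: [0.6, 0.2, 0.4]
grasp_force: 0.0
force: [0.1, -0.2, 0.6]
grasp_force: 0.0
t17.90 yaw141.5 bar-yaw-8.3 far200 near312 [([240, 200, 37, 63, 1736], [259.5, 231.8]), ([243, 288, 24, 25, 513], [254.2, 299.0])] SC [(147, 16, 94, [317.6, 154.7])] F [ 0.1 -0.2  0.6] M [ 0.04 -0.2   0.01] j6 -46.0 op 18.9 pos [0.5178 0.1618 0.1766]
```

```bash
python3 -m handwheel '[{"delta_rot":[0,0,0.14],"xyz":[0,0,0],"hand":0.56},{"delta_rot":[0,0,0.28],"xyz":[0,0,0],"hand":0.56},{"delta_rot":[0,0,0.42],"xyz":[0,0,0],"hand":0.56},{"delta_rot":[0,0,0.56],"xyz":[0,0,0],"hand":0.56},{"delta_rot":[0,0,0.7],"xyz":[0,0,0],"hand":0.56}]' >/dev/null; python3 meas.py
python3 -m handwheel '[{"delta_rot":[0,0,0.14],"xyz":[0,0,0],"hand":0.56},{"delta_rot":[0,0,0.28],"xyz":[0,0,0],"hand":0.56},{"delta_rot":[0,0,0.42],"xyz":[0,0,0],"hand":0.56},{"delta_rot":[0,0,0.56],"xyz":[0,0,0],"hand":0.56},{"delta_rot":[0,0,0.7],"xyz":[0,0,0],"hand":0.56}]' >/dev/null; python3 meas.py
python3 -m handwheel '[{"delta_rot":[0,0,0.14],"xyz":[0,0,0],"hand":0.56},{"delta_rot":[0,0,0.28],"xyz":[0,0,0],"hand":0.56},{"delta_rot":[0,0,0.42],"xyz":[0,0,0],"hand":0.56},{"delta_rot":[0,0,0.56],"xyz":[0,0,0],"hand":0.56},{"delta_rot":[0,0,0.7],"xyz":[0,0,0],"hand":0.56}]' >/dev/null; python3 meas.py
python3 -m handwheel '[{"delta_rot":[0,0,0.14],"xyz":[0,0,0],"hand":0.56},{"delta_rot":[0,0,0.28],"xyz":[0,0,0],"hand":0.56},{"delta_rot":[0,0,0.42],"xyz":[0,0,0],"hand":0.56},{"delta_rot":[0,0,0.56],"xyz":[0,0,0],"hand":0.56},{"delta_rot":[0,0,0.7],"xyz":[0,0,0],"hand":0.56}]' >/dev/null; python3 meas.py
```

```text
t18.62 yaw101.2 bar-yaw15.9 far201 near312 [([234, 201, 44, 62, 1979], [254.5, 232.9]), ([255, 288, 26, 25, 492], [268.4, 298.6])] SC [(148, 9, 46, [314.1, 152.1]), (159, 4, 18, [318.6, 161.1])] F [-0.3 -1.7 -0.1] M [-0.32  0.11  0.05] j6 -5.6 op 18.9 pos [0.517  0.1611 0.1763]
t19.35 yaw61.2 bar-yaw18.8 far202 near312 [([234, 202, 44, 62, 1983], [254.7, 233.6]), ([256, 288, 26, 25, 497], [269.2, 298.6])] SC [(148, 8, 49, [326.3, 151.9]), (150, 4, 18, [311.9, 151.7]), (159, 4, 18, [318.7, 161.1])] F [-0.5 -0.9 -0.6] M [-0.2   0.19  0.04] j6 34.3 op 19.4 pos [0.5169 0.1617 0.1762]
t20.07 yaw21.2 bar-yaw21.2 far203 near311 [([234, 203, 44, 60, 1913], [255.4, 233.7]), ([257, 288, 26, 24, 486], [269.9, 298.7])] SC [(148, 16, 77, [322.1, 155.8])] F [-0.1 -0.6 -0.6] M [-0.06  0.06  0.03] j6 74.4 op 19.2 pos [0.5176 0.1618 0.1764]
t20.80 yaw-18.8 bar-yaw20.8 far203 near311 [([235, 203, 44, 60, 1867], [256.0, 233.7]), ([257, 289, 26, 23, 415], [269.6, 298.9])] SC [(144, 20, 74, [319.6, 155.4])] F [-0.1 -1.9 -1.2] M [-0.25  0.05  0.01] j6 114.4 op 18.5 pos [0.5182 0.1613 0.1765]
```

```bash
python3 -m handwheel '[{"delta_rot":[0,0,0.09],"xyz":[0,0,0],"hand":0.56},{"delta_rot":[0,0,0.18],"xyz":[0,0,0],"hand":0.56},{"delta_rot":[0,0,0.265],"xyz":[0,0,0],"hand":0.56},{"delta_rot":[0,0,0.265],"xyz":[0,0,0],"hand":0.6},{"delta_rot":[0,0,0.265],"xyz":[0,0,0],"hand":0.64}]' >/dev/null; python3 meas.py
python3 -m handwheel '[{"delta_rot":[0,0,0],"xyz":[0,0,0],"hand":0.67},{"delta_rot":[0,0,0],"xyz":[0,0,0],"hand":0.7},{"delta_rot":[0,0,0],"xyz":[0,0,0],"hand":0.8},{"delta_rot":[0,0,0],"xyz":[0,0,0],"hand":1},{"delta_rot":[0,0,0],"xyz":[0,0,0],"hand":1}]'; python3 meas.py
python3 -m handwheel '[{"delta_rot":[0,0,0],"xyz":[0,0,0],"hand":1},{"delta_rot":[0,0,0],"xyz":[0,0,0],"hand":1},{"delta_rot":[0,0,0],"xyz":[0,0,0],"hand":1},{"delta_rot":[0,0,0],"xyz":[0,0,0],"hand":1},{"delta_rot":[0,0,0],"xyz":[0,0,0],"hand":1}]'; python3 meas.py
python3 - <<'E'
import cv2,numpy as np
f=lambda n,a,b,c,d:cv2.resize(cv2.imread(n)[a:b,c:d],(390,290),interpolation=2)
cv2.imwrite("pics/fin.png",np.hstack([f("pics/last_s.png",125,185,280,360),f("pics/last_w.png",180,330,160,360)]))
E
```

```text
t21.52 yaw-33.9 bar-yaw11.3 far200 near309 [([242, 200, 37, 63, 1716], [258.8, 231.9]), ([253, 289, 24, 21, 420], [265.1, 298.3])] SC [(147, 17, 79, [318.1, 156.1])] F [-2.1 -2.2 -0.2] M [-0.26  0.32 -0.  ] j6 129.4 op 16.6 pos [0.5171 0.1616 0.1763]
time_s: 22.25
position: [0.5164, 0.1617, 0.1762]
tcp_rot: [[0.828, -0.56, -0.003], [-0.56, -0.828, -0.0], [-0.002, 0.002, -1.0]]
force: [-4.8, -2.1, -1.0]
opening: 0.161
grasp_force: 30.0
t22.25 yaw-34.1 bar-yaw2.6 far199 near308 [([240, 199, 40, 64, 1712], [260.3, 231.1]), ([250, 289, 23, 20, 417], [260.6, 298.0])] SC [(148, 16, 86, [317.8, 156.2])] F [-4.8 -2.1 -1. ] M [-0.32  0.85 -0.01] j6 129.6 op 14.0 pos [0.5164 0.1617 0.1762]
time_s: 22.98
position: [0.5164, 0.1617, 0.1762]
tcp_rot: [[0.828, -0.56, -0.003], [-0.56, -0.828, -0.0], [-0.002, 0.002, -1.0]]
force: [-5.5, -0.9, 0.1]
opening: 0.155
grasp_force: 30.0
t22.98 yaw-34.1 bar-yaw2.9 far199 near308 [([241, 199, 39, 64, 1706], [260.4, 231.0]), ([250, 289, 24, 20, 412], [260.7, 297.9])] SC [(147, 17, 88, [317.8, 156.1])] F [-5.5 -0.9  0.1] M [-0.34  0.8   0.  ] j6 129.6 op 13.5 pos [0.5164 0.1617 0.1762]
```

View pics/fin.png

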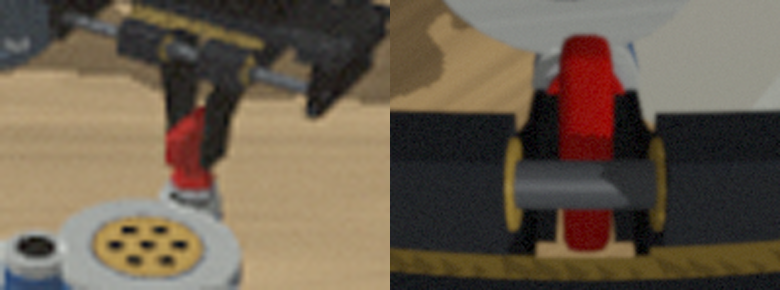

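The final pictures show the bar clamped squarely between the pads and the collar about 3 px (≈8 mm) lower than at the start. That fits a total sink of about 10 mm, so I'll hand it in.

```bash
python3 -c "
from rig import workorder
print(workorder.hand_in())"
```

```text
the job is handed in; nothing more can be done
None
```

I turned the screw back until it dropped into the thread, then one full turn forward (to within about 10°, since I judged the drop point from the camera), and handed in with the handle still gripped and nothing else on the bench touched.

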